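# Close the cookie bin's door and hold its lid open for filling

### The job

Get the small cookie bin on the counter ready for refilling from above: first push its front door shut until it snaps home on its catch, then lift the lid by its grip tab and hold it 50 degrees open for the colleague who fills it. The lid falls shut if let go, so finish while still holding it there, steady, with the door still shut. Leave the other things on the counter where they are.

Things in the scene. Friction and masses are not known exactly. Their poses are not given: they have to be found in the camera images.
- cookie_bin: aluminium bin, open-topped, with a wooden lid and a wooden-framed front door with a clear pane; fixed to the counter, turned up to 15 degrees. 140 mm deep (x), 180 wide (y), 140 tall without the lid. Origin: centre of its underside, on the counter; x from its front (door side, toward the robot) to its back, y to its left seen from the robot, z up.
- bin_door (a joint): front door angle, rad: 0 shut (home reads below 0.025), positive open, its right edge swinging toward the robot, at most 1.2. Starts ajar, stays where left. Its outer face when shut is 82 mm in front of the bin's origin. In the last 0.1 rad it meets a sprung ball catch: about 4 to 5 N at door_push takes it past; below about 0.04 rad the catch draws it home and keeps it shut.
- door_hinge (a point): on the door's upright hinge line at the left end of the bin's front, 73 mm above the counter, mid-thickness of the 12 mm door. x axis: square to the door, into the bin, turning with it; the door reaches 172 mm along its -y, and from 15 to 131 mm above the counter. A steel knob, 18 mm across, stands 18 mm out of the outer face 160 mm from the hinge, 53 mm above the counter.
- door_push (a point): a point on the door's outer face, above the knob and clear of the lid's tab: 140 mm from the hinge line and 118 mm above the counter; moves with the door.
- bin_lid (a joint): angle of the lid in rad: 0 is shut, positive is open, at most 1.4; 50 degrees is 0.873. The lid is hinged along the bin's back top edge and its front rises. It weighs about 0.3 kg, has no stay and falls shut from every angle.
- lid_hinge (a point): on the lid's hinge line, middle of its length: 68 mm behind the bin's origin and 146 mm above the counter; the line runs along the bin's y axis.
- lid_tab (a point): the point to grip: mid-thickness of the black tab sticking out of the lid's front edge left of its middle, 180 mm from the hinge line; moves with the lid. Lid shut: 112 mm in front of the bin's origin, 55 left, 146 above the counter. Tab 18 mm wide (bin y), 12 thick; free end 26 mm beyond, lid board (10 thick) 38 mm behind this point. Gripped across its width it can turn between the fingers.
- jam_jar_0: bystander: a small closed jam jar, 45 mm across, 50 mm tall, standing close to the right side of the bin, toward the back; origin at the centre of its underside
- jam_jar_2: bystander: a second jam jar, 45 mm across, 50 mm tall, close to the right side of the bin, toward the front; origin at the centre of its underside
- kitchen_timer: bystander: a white kitchen timer standing upright, 32x65x64 mm, close to the left side of the bin; origin at the centre of its underside
- sanitiser: bystander: a pump bottle, 60x77 mm, 173 mm tall, at the far right of the worktop; origin at the centre of its underside
- cookie_packet_1: bystander: a wrapped cookie lying flat, 100x124x35 mm, at the near left; origin at the centre of its underside
- label_tape: bystander: a roll of tape lying flat, 93 mm across, 48 mm tall, at the near right; origin at the centre of its underside
- marker: bystander: a marker pen lying at the near right edge, 17x135x16 mm; origin at the centre of its underside

How it is judged (in metres and radians):
On the way, in this order (a step that is already met when the one before it is completed fails the run):
1. the door is pushed home on its catch while the lid is still shut (value of joint bin_door below 0.025 rad and value of joint bin_lid below 0.1 rad), for 0.2 s.
2. the lid is lifted to 50 degrees, give or take 6, and held (value of joint bin_lid between 0.768 and 0.977 rad and value of joint bin_door below 0.025 rad and contact force between the fingers and bin_lid above 0.3 N), for 0.2 s.
At the end, for the whole second after the job is handed in: The door is home on its catch (below 0.025 rad), the lid stands 50 degrees open, give or take 6 degrees (0.768 to 0.977 rad), at rest (below 0.1 rad/s) and carried by the robot's fingers (contact force above 0.3 N), and every bystander is within 30 mm of where it stood (all of step 2 and velocity of joint bin_lid between -0.1 and 0.1 rad/s and distance of each of jam_jar_0, jam_jar_2, kitchen_timer, sanitiser, cookie_packet_1, label_tape, marker from where it was at the start of the episode below 0.03 m); the arm keeps its last pose, push and grip.
It fails at once if a bystander is pushed more than 30 mm (distance of any of jam_jar_0, jam_jar_2, kitchen_timer, sanitiser, cookie_packet_1, label_tape, marker from where it was at the start of the episode above 0.03 m).
It also fails if it takes over 48 s, if anything falls off the work surface, if the arm or the gripper's body presses on something with over 40 N, if the wrist force passes 120 N, or if a joint passes its speed limit or range.

### The arm

A 6-joint arm with a two-finger parallel gripper is mounted at the origin on a cart in front of the work surface, level with it; the furniture and walls round the work are solid. World frame = base frame: x ahead of the robot, y to its left, z up, the work surface at z = 0. Lengths are in mm, angles in rad, forces in N, time in s.
With the tool pointing down it reaches from about 350 to 925 mm from the base axis. Payload 6.4 kg.
Tool frame: the origin (TCP) lies at the very end of the fingers, on their centre line; the grasp point (between the pads) lies 19 mm behind it; z points along the fingers, y is the line along which they close (so a half turn about z gives the same grasp; the last joint's range is limited). The gripper opens to 94 mm and grips with 3 to 60 N. Pads are 16 mm wide; open, the fingers measure 119 mm over their backs; the gripper's body (75 mm by 177 mm) begins 78 mm behind the grasp point.
Start: joints at [1.165, 0.245, 1.558, -0, 1.339, -0.174], TCP at [149.321, 632.627, 205.455] pointing down, gripper open.
Joint ranges: [-3.13, 3.13], [-1.02, 2.26], [0.13, 2.54], [-0.95, 4.09], [0.21, 2.88], [-2.74, 2.74]. Speed limits (rad/s): [2.57, 2.57, 3.14, 3.14, 3.14, 3.14].

### API

Orientations are given as a unit quaternion [x, y, z, w].
In Python, from bench import readout, vision, job gives the robot as it stands. The module is installed in compiled form; this text tells all that it offers.
- The arm moves only by the tool move_arm, never from a script. Its argument "rows" is a list that holds one entry, the list of rows, each a list of 7 numbers: the shift along the tool's x, y, z in mm, then the turn, a rotation vector about the tool's x, y, z in rad, then the closure, from 0 (fully open) to 1 (shut). A call has 1 to 8 rows; each row shifts and turns the commanded pose from where the row before left it, along the tool's axes as they then stand; what a row does not reach is not made up. A row lasts 1/10 s, in which the tool goes at most 50 mm and 8.59 degrees, less where a joint would pass 70% of its speed; a pose out of reach is approached as far as the arm can. A call is refused whole if a number of a shift passes 50 or a number of a turn 0.15, either way. A call with a gripper value outside its range is refused whole. The fingers move at their own pace and stop on an object; "squeeze" is the grip in N (left out, the last holds). Time passes only in rows, so rows that do not move let the fingers close. It gives the time, the measured TCP pose, the force, the opening and the grip force at its end, in the units of the state.
- readout.observe(): the state, without advancing time (a new reading comes with each control period).
- vision.capture(name): name is "side" or "top"; returns a dict with "img" (420x560x3 uint8, red, green, blue), "fov_y" (degrees; the focal length in pixels is half the picture's height over the tangent of half this angle, whatever the lens; pixels are square), "cx", "cy" (the principal point, pixels), "extrinsics" (4x4, takes a point from camera to world coordinates). Camera axes: x right, y down, z forward; pixel columns grow to the right and rows downward; lengths in mm; the calibration is good to about 2 mm. A picture is of the moment at which its call begins. There is no depth.
- job.job_done(): hands the job in; it is judged then, once.
The state is a dict: "time_s": time; "joint_pos": joint angles; "qd": joint speeds; "tau": joint torques, N m; "ee_pos": TCP position; "orientation": TCP orientation; "contact_force": force on the tool from outside, world axes, zero at the start; "moment": the same for the moment, N m; "finger_gap": finger opening in mm; "gripper_force": force on a finger pad.
Only numpy, scipy, OpenCV 4.12 (cv2) and the standard library are available. Lean on these libraries where they do the work, as an engineer would, in place of code of your own. Each camera call takes 0.05 s, during which the arm holds its last target. There are 200 camera calls.

## Working session

There is one attempt and no reset: what is moved stays moved. The work goes in short steps, Python scripts to look and compute and a tool call to move; the robot and the scene stay as the last step left them, time stands still between calls to the robot, and variables do not carry over. Pictures are saved under pics/ and viewed, at most 10 in all, crops included, and the job is handed in when it is done.

Besides the shell and the picture viewer there is one more tool, called after "Call:" by a JSON object that holds its "api" and its "payload", one argument or row to a line. move_arm: Moves the arm, as the interface text tells. Its arguments: {"type":"object","properties":{"rows":{"type":"array","items":{"type":"array","items":{"type":"array","items":{"type":"number"}}}},"squeeze":{"type":"number"}},"required":["rows"]}

```bash
mkdir -p pics
python3 - <<'E'
from bench import readout, vision
import cv2, numpy as np
s=readout.observe(); print({k:np.round(v,3).tolist() for k,v in s.items()})
for n in("side","top"):
    c=vision.capture(n); cv2.imwrite(f"pics/{n}0.png",cv2.resize(c["img"][:,:,::-1],(800,600),interpolation=cv2.INTER_CUBIC)); np.save(f"{n}0.npy",c["img"])
    print(n,c["fov_y"],c["cx"],c["cy"],np.round(c["extrinsics"],4).tolist())
E
```

```text
{'time_s': 0.0, 'joint_pos': [1.165, 0.246, 1.559, -0.0, 1.339, -0.174], 'qd': [-0.001, 0.001, 0.001, 0.0, -0.0, 0.0], 'tau': [0.002, -41.584, -31.46, 0.069, 0.033, -0.0], 'ee_pos': [149.083, 632.055, 204.356], 'orientation': [0.116, 0.993, -0.001, -0.0], 'contact_force': [-0.157, -0.124, -0.265], 'moment': [0.004, 0.023, 0.023], 'gripper_force': 0.0, 'finger_gap': 93.972}
side 55.021546135047714 270.76395284445954 205.86211806746786 [[0.004, -0.8416, 0.5401, -55.3676], [-1.0, -0.0044, 0.0005, -88.6002], [0.002, -0.5401, -0.8416, 1003.7579], [0.0, 0.0, 0.0, 1.0]]
top 51.189112538920114 286.1419827928181 209.5209335597505 [[0.0527, -0.9069, 0.4181, 68.7483], [-0.9986, -0.0433, 0.032, -113.0895], [-0.0109, -0.4192, -0.9078, 1064.5323], [0.0, 0.0, 0.0, 1.0]]
```

View pics/side0.png

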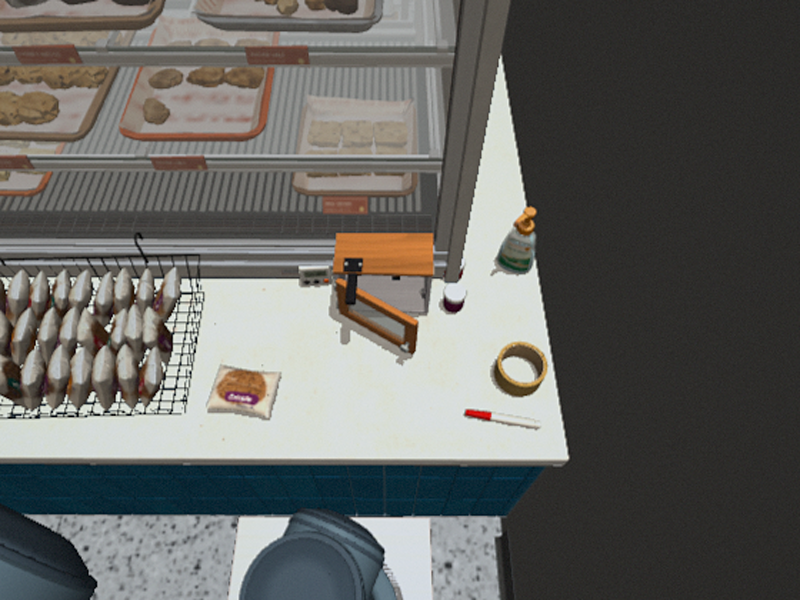

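View pics/top0.png

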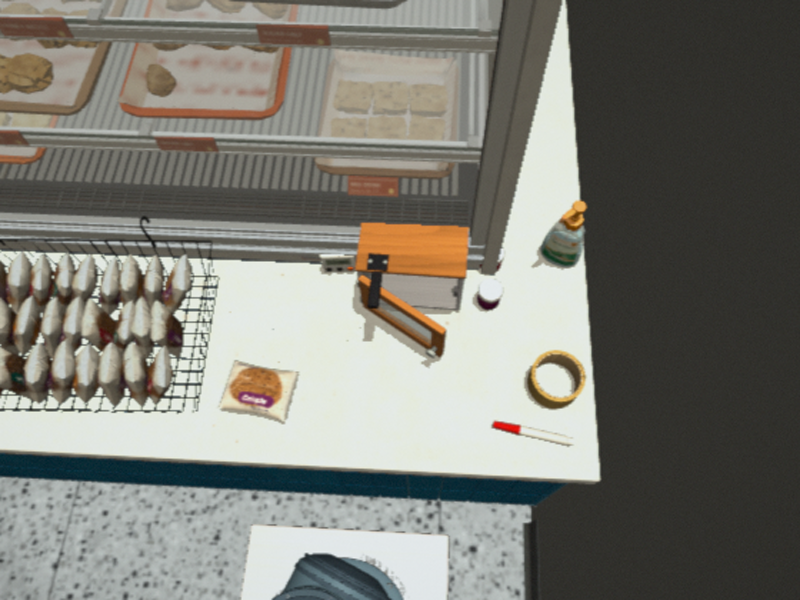

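The side view (800x600 scaling) shows the lid at (335–433, 235–275), the black tab at (351, 260–303) and the ajar door from (338, 285) to (415, 350). The top view shows the lid at (358–468, 225–275) and the tab at (375, 258–305). Next I'll segment the lid, tab and door.

```bash
cat > h.py <<'E'
import numpy as np, cv2
C={"side":(55.021546135047714,270.76395284445954,205.86211806746786,[[0.004,-0.8416,0.5401,-55.3676],[-1,-0.0044,0.0005,-88.6002],[0.002,-0.5401,-0.8416,1003.7579],[0,0,0,1]]),
"top":(51.189112538920114,286.1419827928181,209.5209335597505,[[0.0527,-0.9069,0.4181,68.7483],[-0.9986,-0.0433,0.032,-113.0895],[-0.0109,-0.4192,-0.9078,1064.5323],[0,0,0,1]])}
def ray(n,uv):
    f,cx,cy,E=C[n];E=np.array(E);f=210/np.tan(np.radians(f)/2)
    uv=np.atleast_2d(uv).astype(float)
    d=np.c_[(uv[:,0]-cx)/f,(uv[:,1]-cy)/f,np.ones(len(uv))]@E[:3,:3].T
    return E[:3,3],d
def plane(n,uv,z):
    o,d=ray(n,uv); return o+d*((z-o[2])/d[:,2])[:,None]
def tri(ua,ub):
    (o1,d1),(o2,d2)=ray("side",ua),ray("top",ub); out=[]
    for a,b in zip(d1,d2):
        s=np.linalg.lstsq(np.c_[a,-b],o2-o1,rcond=None)[0]
        p,q=o1+s[0]*a,o2+s[1]*b; out.append([*((p+q)/2),np.linalg.norm(p-q)])
    return np.array(out)
E
python3 - <<'E'
from h import *
roi={"side":(225,160,310,255),"top":(240,150,340,260)}
tiles=[]
for n in roi:
    im=np.load(f"{n}0.npy"); x0,y0,x1,y1=roi[n]; c=im[y0:y1,x0:x1]
    hsv=cv2.cvtColor(c,cv2.COLOR_RGB2HSV)
    org=cv2.inRange(hsv,(5,120,70),(22,255,255)); blk=cv2.inRange(hsv,(0,0,0),(179,255,45))
    for nm,m in(("org",org),("blk",blk)):
        k,l,st,ce=cv2.connectedComponentsWithStats(m)
        for i in range(1,k):
            if st[i,4]<25: continue
            cn=max(cv2.findContours((l==i).astype(np.uint8),0,2)[0],key=cv2.contourArea)
            q=cv2.approxPolyDP(cn,2.5,True)[:,0]+[x0,y0]
            print(n,nm,st[i].tolist(),q.tolist())
            if nm=="org" and st[i,4]>800: print(np.round(plane(n,q,151)[:,:2]).tolist())
    tiles.append(cv2.resize(c[:,:,::-1],None,fx=4,fy=4,interpolation=cv2.INTER_CUBIC)[:440])
h=440; tiles=[cv2.copyMakeBorder(t,0,h-t.shape[0],0,0,0) for t in tiles]
cv2.imwrite("pics/crop.png",np.hstack(tiles))
E
```

```text
side org [8, 3, 71, 31, 1912] [[235, 164], [234, 191], [245, 190], [240, 189], [241, 180], [253, 180], [253, 189], [249, 191], [302, 192], [302, 163]]
[[625.0, 9.0], [537.0, 7.0], [540.0, -21.0], [543.0, -8.0], [572.0, -10.0], [572.0, -41.0], [543.0, -42.0], [537.0, -32.0], [535.0, -168.0], [630.0, -172.0]]
side org [10, 35, 57, 52, 739] [[235, 196], [239, 219], [278, 241], [285, 238], [286, 246], [290, 245], [291, 224], [249, 201], [252, 210], [286, 226], [281, 239], [244, 218], [240, 212], [242, 197]]
side blk [16, 21, 13, 9, 90] [[242, 181], [241, 189], [252, 189], [252, 181]]
side blk [17, 32, 9, 21, 136] [[244, 192], [242, 212], [248, 212], [250, 192]]
top org [3, 6, 85, 39, 2551] [[243, 187], [324, 194], [327, 159], [252, 156], [249, 186]]
[[543.0, 24.0], [533.0, -167.0], [629.0, -173.0], [629.0, 10.0], [546.0, 10.0]]
top org [11, 42, 9, 24, 114] [[253, 192], [251, 196], [256, 215], [259, 196]]
top org [18, 51, 54, 48, 634] [[266, 201], [266, 208], [303, 233], [302, 240], [258, 216], [298, 243], [304, 241], [307, 248], [311, 230]]
top blk [18, 29, 13, 10, 81] [[259, 179], [262, 183], [258, 187], [269, 188], [266, 184], [269, 179]]
top blk [17, 41, 10, 25, 160] [[265, 191], [260, 192], [258, 215], [264, 213]]
```

View pics/crop.png

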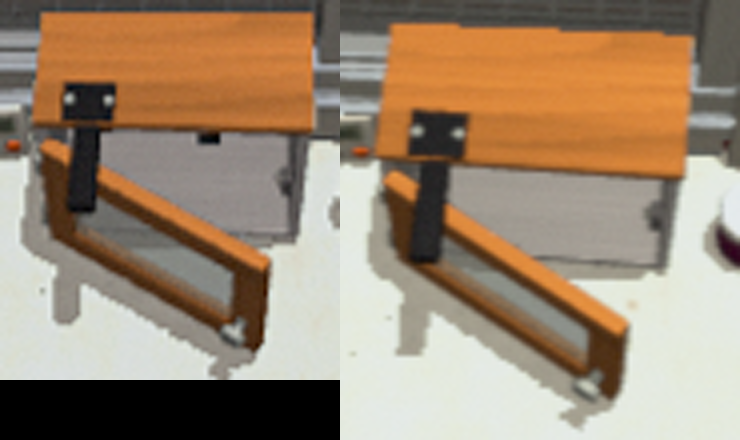

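The crop shows the lid front edge running (234,191)→(302,192) in the side view. The tab ends near (245,212), and the door is about 30° open with its knob at the lower right. I'll fit the lines now for position and yaw.

Run:
```python
from h import *
for n,xs,tabr in(("side",(257,298),(194,211)),("top",(274,320),(194,212))):
    im=np.load(f"{n}0.npy"); hsv=cv2.cvtColor(im,cv2.COLOR_RGB2HSV)
    org=cv2.inRange(hsv,(5,120,70),(22,255,255)); blk=cv2.inRange(hsv,(0,0,0),(179,255,60))
    k,l,st,_=cv2.connectedComponentsWithStats(org); m=l==(1+np.argmax(st[1:,4])); ce=lambda a:np.array(a,float)
    fr=ce([(x,np.where(m[:196,x])[0].max()+.5) for x in range(*xs)])
    r=range(167,188); rt=ce([(np.where(m[y])[0].max()+.5,y) for y in r])
    lf=ce([(np.where(m[y])[0].min()-.5,y) for y in range(167,176)])
    tb=ce([(np.where(blk[y,235:275])[0].mean()+235,y) for y in range(*tabr)])
    for nm,p,z in(("front",fr,141),("right",rt,151),("left",lf,151),("tab",tb,152)):
        P=plane(n,p,z); v=cv2.fitLine(P[:,:2].astype(np.float32),cv2.DIST_HUBER,0,.01,.01)[:,0]
        a=np.degrees(np.arctan2(v[1],v[0])); print(n,nm,np.round(P[[0,-1]],1).tolist(),"dir",round(a%180,1))
# corners/points in both views: lid FR, back L, back R, tab end, door top hinge L, door top right
ua=[(302.5,191.5),(235,163.5),(303,163),(245,212.5),(236,196),(291.5,224.5)]
ub=[(324.5,194),(252,156),(327.5,159),(261.5,215),(252,193),(311.5,230)]
print(np.round(tri(ua,ub),1))
for n,u in(("side",ua),("top",ub)): print(n,"tabend z152",np.round(plane(n,u[3],152)[0]), "door z131",np.round(plane(n,u[4:],131)).tolist())
```

```text
side front [[542.5, -52.1, 141.0], [536.8, -156.0, 141.0]] dir 87.8
side right [[616.1, -172.6, 151.0], [550.4, -170.1, 151.0]] dir 177.8
side left [[615.0, 9.5, 151.0], [588.3, 8.1, 151.0]] dir 3.0
side tab [[527.0, -25.9, 152.0], [478.6, -22.7, 152.0]] dir 176.2
top front [[542.3, -49.2, 141.0], [536.7, -155.8, 141.0]] dir 88.8
top right [[606.4, -171.7, 151.0], [552.2, -172.5, 151.0]] dir 0.8
top left [[598.0, 8.3, 151.0], [576.0, 8.8, 151.0]] dir 176.5
top tab [[526.3, -24.9, 152.0], [482.5, -22.4, 152.0]] dir 176.8
[[ 5.256e+02 -1.676e+02  1.665e+02  9.000e-01]
 [ 6.340e+02  1.030e+01  1.424e+02  1.100e+00]
 [ 6.255e+02 -1.737e+02  1.563e+02  5.000e-01]
 [ 4.764e+02 -2.410e+01  1.435e+02  1.100e+00]
 [ 5.472e+02  5.300e+00  1.130e+02  1.100e+00]
 [ 4.505e+02 -1.406e+02  1.294e+02  9.000e-01]]
side tabend z152 [471. -24. 152.] door z131 [[535.0, 3.0, 131.0], [450.0, -140.0, 131.0]]
top tabend z152 [473. -25. 152.] door z131 [[538.0, 4.0, 131.0], [450.0, -141.0, 131.0]]
```

Fit result: bin origin ≈ (615, −85), yaw ≈ −2.8°, and tab at (506, −24, 146), which matches the given sizes. The door is about 0.5 rad open, and shut door_push is ≈ (530, −134, 118). I'll move over high, then tilt.

Call:
{"api": "move_arm", "payload": {
  "rows": [
    [[0, 0, -50, 0, 0, -0.09, 1], [0, 0, -50, 0, 0, -0.09, 1], [-27, -36, 0, 0, 0, 0, 1], [-27, -36, 0, 0, 0, 0, 1], [-27, -36, 0, 0, 0, 0, 1], [-27, -36, 0, 0, 0, 0, 1], [-27, -36, 0, 0, 0, 0, 1], [-27, -36, 0, 0, 0, 0, 1]]
  ],
  "squeeze": 15
}}

```text
time_s: 0.9
ee_pos: [300.3, 406.8, 305.0]
orientation: [0.026, 1.0, -0.0, -0.0]
contact_force: [0.2, 0.0, 0.8]
finger_gap: 33.2
gripper_force: 0.0
```

Call:
{"api": "move_arm", "payload": {
  "rows": [
    [[-27, -36, 0, 0, 0, 0, 1], [-27, -36, 0, 0, 0, 0, 1], [-27, -36, 0, 0, 0, 0, 1], [-27, -36, 0, 0, 0, 0, 1], [-27, -36, 0, 0, 0, 0, 1], [0, -45, 0, 0, 0, 0, 1], [0, -45, 0, 0, 0, 0, 1], [0, -45, 0, 0, 0, 0, 1]]
  ]
}}

```text
time_s: 1.7
ee_pos: [417.9, 85.4, 305.0]
orientation: [0.026, 1.0, -0.0, -0.0]
contact_force: [0.3, 0.9, -0.2]
finger_gap: 0.5
gripper_force: 0.0
```

Call:
{"api": "move_arm", "payload": {
  "rows": [
    [[0, -45, 0, 0, 0, 0, 1], [0, -45, 0, 0, 0, 0, 1], [0, -45, 0, 0, 0, 0, 1], [0, -45, 0, 0, 0, 0, 1], [0, 0, 0, 0, -0.13, 0, 1], [0, 0, 0, 0, -0.13, 0, 1], [0, 0, 0, 0, -0.13, 0, 1], [0, 0, 0, 0, -0.13, 0, 1]]
  ]
}}

```text
time_s: 2.5
ee_pos: [409.3, -92.8, 305.6]
orientation: [0.025, 0.965, -0.007, 0.259]
contact_force: [-0.5, 0.2, 0.8]
finger_gap: 0.3
gripper_force: 0.0
```

Call:
{"api": "move_arm", "payload": {
  "rows": [
    [[18, -8, 34, 0, 0, 0, 1], [18, -8, 34, 0, 0, 0, 1], [18, -8, 34, 0, 0, 0, 1], [18, -8, 34, 0, 0, 0, 1], [19, -9, 32, 0, 0, 0, 1], [0, 0, 0, 0, 0, 0, 1]]
  ]
}}

```text
time_s: 3.1
ee_pos: [408.3, -131.5, 108.5]
orientation: [0.027, 0.967, -0.003, 0.253]
contact_force: [-0.1, 1.0, 0.0]
finger_gap: 0.4
gripper_force: 0.0
```

Call:
{"api": "move_arm", "payload": {
  "rows": [
    [[-10, 0, 6, 0, 0, 0, 1], [-10, 0, 6, 0, 0, 0, 1], [-10, 0, 6, 0, 0, 0, 1], [-10, 0, 6, 0, 0, 0, 1], [0, 0, 0, 0, 0, 0, 1]]
  ]
}}

```text
time_s: 3.6
ee_pos: [459.4, -140.1, 116.2]
orientation: [0.025, 0.966, -0.011, 0.258]
contact_force: [-0.7, 0.3, 0.5]
finger_gap: 1.1
gripper_force: 0.0
```

Call:
{"api": "move_arm", "payload": {
  "rows": [
    [[-9, 1, 5, 0, 0, 0, 1], [-9, 1, 5, 0, 0, 0, 1], [-9, 1, 5, 0, 0, 0, 1], [-9, 1, 5, 0, 0, 0, 1], [0, 0, 0, 0, 0, 0, 1]]
  ]
}}

```text
time_s: 4.1
ee_pos: [501.2, -134.8, 116.7]
orientation: [0.024, 0.966, -0.007, 0.258]
contact_force: [-0.8, 0.4, 0.6]
finger_gap: 0.3
gripper_force: 0.0
```

Run:
```python
from bench import readout, vision
import cv2, numpy as np
t=[]
for n,(x0,y0) in(("side",(215,150)),("top",(235,145))):
    t.append(cv2.resize(vision.capture(n)["img"][y0:y0+110,x0:x0+100,::-1],None,fx=4,fy=4,interpolation=cv2.INTER_CUBIC))
cv2.imwrite("pics/push1.png",np.hstack(t))
for i in range(3): s=readout.observe(); print(np.round(s["ee_pos"],1),np.round(s["contact_force"],2))
```

```text
[ 500.  -134.5  115.6] [-0.08  0.02  0.21]
[ 500.  -134.5  115.6] [-0.08  0.02  0.21]
[ 500.  -134.5  115.6] [-0.08  0.02  0.21]
```

View pics/push1.png

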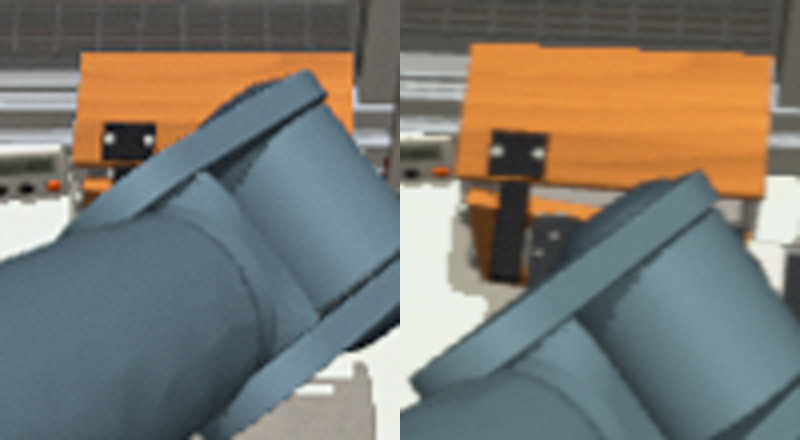

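The arm hides most of it, but the top crop shows the door's left part (470–600, 195–220) nearly shut, and the gripper is clear of the tab. I'll continue slowly.

Call:
{"api": "move_arm", "payload": {
  "rows": [
    [[-4, 0, 2, 0, 0, 0, 1], [-4, 0, 2, 0, 0, 0, 1], [-4, 0, 2, 0, 0, 0, 1], [0, 0, 0, 0, 0, 0, 1]]
  ]
}}

```text
time_s: 4.6
ee_pos: [513.4, -135.3, 115.1]
orientation: [0.025, 0.966, -0.007, 0.257]
contact_force: [0.2, -0.1, 0.7]
finger_gap: 0.7
gripper_force: 0.0
```

Call:
{"api": "move_arm", "payload": {
  "rows": [
    [[-3, 0, 2, 0, 0, 0, 1], [-3, 0, 2, 0, 0, 0, 1], [0, 0, 0, 0, 0, 0, 1]]
  ]
}}

```text
time_s: 4.9
ee_pos: [519.6, -135.5, 114.0]
orientation: [0.024, 0.966, -0.006, 0.256]
contact_force: [-8.1, -0.2, 5.6]
finger_gap: 0.8
gripper_force: 4.3
```

Call:
{"api": "move_arm", "payload": {
  "rows": [
    [[-2, 0, 1, 0, 0, 0, 1], [-2, 0, 1, 0, 0, 0, 1], [0, 0, 0, 0, 0, 0, 1]]
  ]
}}

```text
time_s: 5.2
ee_pos: [521.2, -135.5, 113.4]
orientation: [0.022, 0.967, -0.006, 0.252]
contact_force: [-43.7, -1.5, 28.5]
finger_gap: 0.6
gripper_force: 21.8
```

A 44 N stop at the expected shut position means the door is home. I'll back off, open the gripper, raise it and look.

Call:
{"api": "move_arm", "payload": {
  "rows": [
    [[6, 0, -4, 0, 0, 0, 1], [20, 0, -12, 0, 0, 0, 1], [30, 0, -17, 0, 0, 0, 1], [30, 0, -17, 0, 0, 0, 1], [0, 30, -30, 0, 0, 0, 0.5], [0, 40, -30, 0, 0, 0, 0.5], [0, 40, -30, 0, 0, 0, 0.5], [0, 0, 0, 0, 0, 0, 0.5]]
  ]
}}

```text
time_s: 6.0
ee_pos: [393.3, -16.4, 202.7]
orientation: [0.021, 0.965, -0.008, 0.261]
contact_force: [0.5, -0.2, 0.6]
finger_gap: 29.1
gripper_force: 0.0
```

Run:
```python
from bench import readout, vision
import cv2, numpy as np
t=[]
for n,(x0,y0) in(("side",(215,150)),("top",(235,145))):
    t.append(cv2.resize(vision.capture(n)["img"][y0:y0+110,x0:x0+100,::-1],None,fx=4,fy=4,interpolation=cv2.INTER_CUBIC))
cv2.imwrite("pics/push2.png",np.hstack(t))
s=readout.observe(); print(np.round(s["ee_pos"],1),np.round(s["contact_force"],2),np.round(s["orientation"],3),np.round(s["joint_pos"],2),s["finger_gap"])
```

```text
[392.  -18.8 197.3] [-0.6   0.71 -0.84] [ 0.023  0.966 -0.007  0.256] [-0.51 -0.94  2.54  0.25  1.09 -2.09] 37.10482620953003
```

View pics/push2.png

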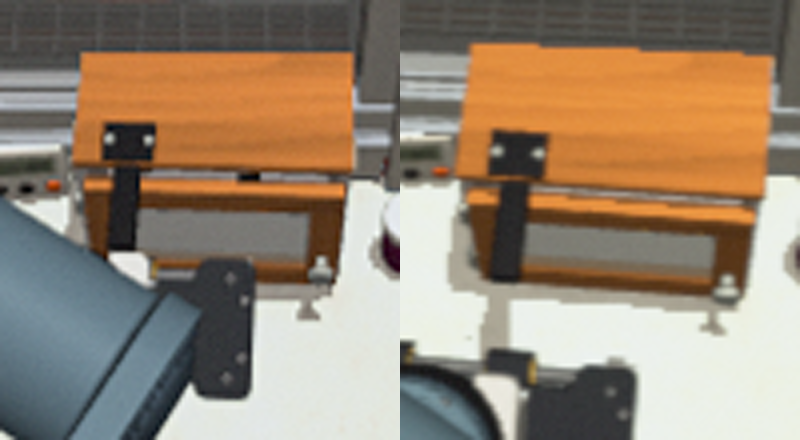

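The door is shut flush in both crops, with the lid down and the tab at (125, 165–250) in the side crop. Next I'll go to pre-grasp in front of the tab.

Call:
{"api": "move_arm", "payload": {
  "rows": [
    [[-17, 0, 12, 0, 0, 0, 0.5], [-17, 0, 12, 0, 0, 0, 0.5], [-17, 0, 12, 0, 0, 0, 0.5], [-17, 0, 11, 0, 0, 0, 0.5], [0, 0, 0, 0, 0, 0, 0.5], [0, 0, 0, 0, 0, 0, 0.5]]
  ]
}}

```text
time_s: 6.7
ee_pos: [472.7, -24.4, 186.4]
orientation: [0.026, 0.967, -0.006, 0.252]
contact_force: [-0.9, -0.0, -0.5]
finger_gap: 47.2
gripper_force: 0.0
```

```bash
cat > d.py <<'E'
import sys; from bench import readout; import numpy as np
from scipy.spatial.transform import Rotation as R
s=readout.observe(); r=R.from_quat(s["orientation"]); g=np.array(sys.argv[1:4],float)
print(s["time_s"],np.round(s["ee_pos"],1),np.round(r.as_matrix(),3).tolist(),np.round(s["contact_force"],1),s["finger_gap"],np.round(s["joint_pos"],2))
print("tool shift",np.round(r.inv().apply(g-s["ee_pos"]),1))
E
python3 d.py 509.5 -24.5 130
```

```text
6.7 [472.7 -24.4 186.4] [[-0.871, 0.053, 0.488], [0.048, 0.999, -0.024], [-0.488, 0.002, -0.873]] [-0.9 -0.  -0.5] 47.174303633913915 [-0.39 -0.55  2.36  0.22  0.86 -2.01]
tool shift [-4.5  1.8 67.2]
```

Call:
{"api": "move_arm", "payload": {
  "rows": [
    [[-4, 1, 17, 0, 0, 0, 0.5], [0, 0, 20, 0, 0, 0, 0.5], [0, 0, 20, 0, 0, 0, 0.5], [0, 0, 10, 0, 0, 0, 0.5], [0, 0, 0, 0, 0, 0, 0.5], [0, 0, 0, 0, 0, 0, 0.5]]
  ]
}}

```text
time_s: 7.3
ee_pos: [509.7, -24.9, 132.6]
orientation: [0.025, 0.967, -0.006, 0.255]
contact_force: [-0.3, 0.6, 0.1]
finger_gap: 47.4
gripper_force: 0.0
```

```bash
python3 d.py 509.5 -24.5 130
python3 - <<'E'
from bench import vision
import cv2, numpy as np
t=[]
for n,(x0,y0) in(("side",(215,150)),("top",(235,145))):
    t.append(cv2.resize(vision.capture(n)["img"][y0:y0+110,x0:x0+100,::-1],None,fx=4,fy=4,interpolation=cv2.INTER_CUBIC))
cv2.imwrite("pics/grip.png",np.hstack(t))
E
```

```text
7.3 [509.7 -24.9 132.6] [[-0.869, 0.053, 0.492], [0.046, 0.999, -0.025], [-0.492, 0.0, -0.87]] [-0.3  0.6  0.1] 47.41688346825289 [-0.35 -0.33  2.33  0.24  0.67 -2.03]
tool shift [1.5 0.4 2.2]
```

View pics/grip.png

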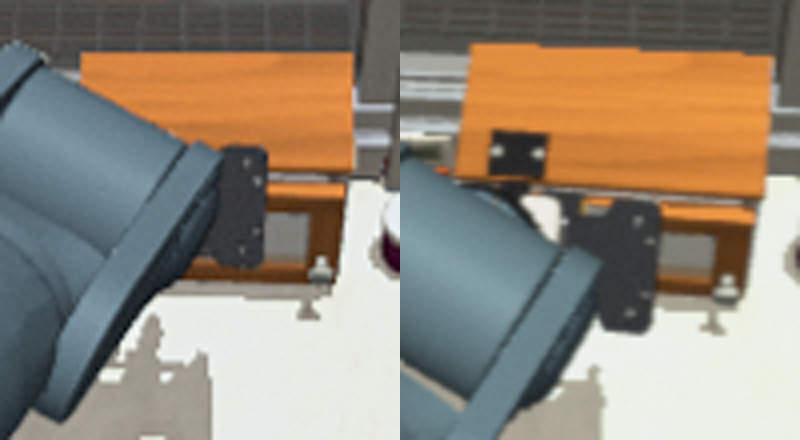

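The gripper straddles the tab area, the lid is still shut and no contact force shows. I'll close.

Call:
{"api": "move_arm", "payload": {
  "rows": [
    [[1, 0, 2, 0, 0, 0, 0.5], [0, 0, 0, 0, 0, 0, 1], [0, 0, 0, 0, 0, 0, 1], [0, 0, 0, 0, 0, 0, 1], [0, 0, 0, 0, 0, 0, 1], [0, 0, 0, 0, 0, 0, 1]]
  ],
  "squeeze": 15
}}

```text
time_s: 8.0
ee_pos: [510.5, -23.1, 130.5]
orientation: [0.025, 0.967, -0.005, 0.255]
contact_force: [2.1, 8.0, 0.6]
finger_gap: 18.2
gripper_force: 14.9
```

```bash
python3 d.py 509.5 -24.5 130
```

```text
8.0 [510.5 -23.1 130.5] [[-0.869, 0.051, 0.492], [0.046, 0.999, -0.022], [-0.493, 0.004, -0.87]] [2.1 8.  0.6] 18.160294690550035 [-0.35 -0.32  2.33  0.25  0.66 -2.03]
tool shift [ 1.  -1.5 -0. ]
```

The tab is held (gap 18.2 mm). I'll lift along the arc about the hinge (r ≈ 185), first half first.

Call:
{"api": "move_arm", "payload": {
  "rows": [
    [[-5.2, 1, -8.6, 0, 0, 0, 1], [-5.7, 0, -8.3, 0, 0, 0, 1], [-6.2, 0, -8, 0, 0, 0, 1], [-6.5, 0, -7.7, 0, 0, 0, 1], [-7, 0, -7.3, 0, 0, 0, 1], [-7.3, 0, -6.9, 0, 0, 0, 1], [-7.8, 0, -6.5, 0, 0, 0, 1], [-8.1, 0, -6.1, 0, 0, 0, 1]]
  ]
}}

```text
time_s: 8.8
ee_pos: [527.7, -23.6, 208.6]
orientation: [0.025, 0.967, -0.005, 0.254]
contact_force: [5.3, 5.2, -5.0]
finger_gap: 17.9
gripper_force: 15.0
```

```bash
python3 d.py 528 -24 208
python3 - <<'E'
from bench import vision
import cv2, numpy as np
t=[]
for n,(x0,y0) in(("side",(215,130)),("top",(235,125))):
    t.append(cv2.resize(vision.capture(n)["img"][y0:y0+130,x0:x0+100,::-1],None,fx=4,fy=4,interpolation=cv2.INTER_CUBIC))
cv2.imwrite("pics/lift1.png",np.hstack(t))
E
```

```text
8.8 [527.7 -23.6 208.6] [[-0.87, 0.051, 0.491], [0.046, 0.999, -0.023], [-0.492, 0.002, -0.871]] [ 5.3  5.2 -5. ] 17.923719871959587 [-0.34 -0.39  2.22  0.19  0.83 -1.95]
tool shift [ 0.  -0.4  0.7]
```

View pics/lift1.png

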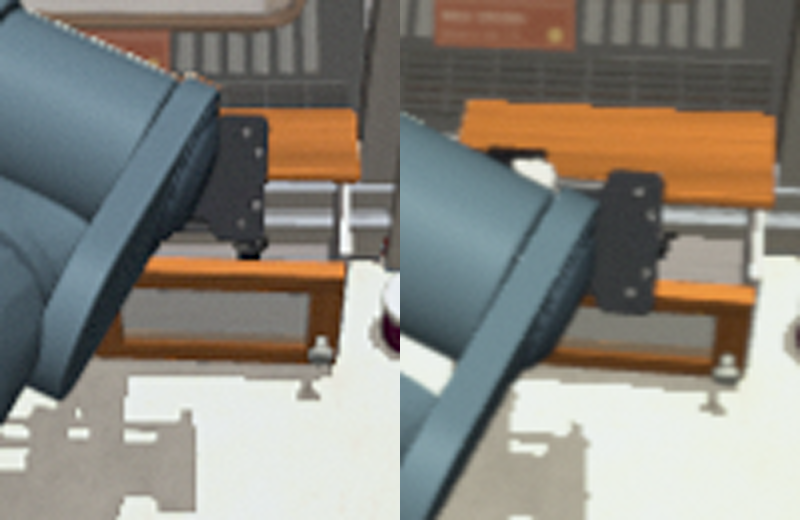

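The lid is lifting (front edge up, bin interior visible) and the door is still shut. I'll do the second half now.

Call:
{"api": "move_arm", "payload": {
  "rows": [
    [[-8.6, 0, -5.4, 0, 0, 0, 1], [-8.8, 0, -5.1, 0, 0, 0, 1], [-9, 0, -4.5, 0, 0, 0, 1], [-9.2, 0, -4.1, 0, 0, 0, 1], [-9.4, 0, -3.6, 0, 0, 0, 1], [-9.6, 0, -3.1, 0, 0, 0, 1], [-9.8, 0, -2.6, 0, 0, 0, 1], [-9.9, 0, -2.2, 0, 0, 0, 1]]
  ]
}}

```text
time_s: 9.7
ee_pos: [577.1, -25.2, 271.2]
orientation: [0.025, 0.967, -0.004, 0.253]
contact_force: [1.9, 8.7, -5.7]
finger_gap: 18.1
gripper_force: 15.0
```

Call:
{"api": "move_arm", "payload": {
  "rows": [
    [[0, 0, 0, 0, 0, 0, 1], [0, 0, 0, 0, 0, 0, 1], [0, 0, 0, 0, 0, 0, 1]]
  ]
}}

```text
time_s: 10.0
ee_pos: [577.5, -25.2, 271.7]
orientation: [0.025, 0.967, -0.004, 0.254]
contact_force: [2.4, 8.4, -4.6]
finger_gap: 18.1
gripper_force: 15.0
```

```bash
python3 d.py 576.5 -27 272
python3 - <<'E'
from bench import vision,readout
from h import *
from scipy.spatial.transform import Rotation as R
s=readout.observe(); g=np.array(s["ee_pos"])-19*R.from_quat(s["orientation"]).as_matrix()[:,2]
xb=np.array([.9988,-.049]); x=(g[:2]-[615,-85])@xb-68; z=g[2]-146; print("grasp",g,"r",np.hypot(x,z),"theta",np.arctan2(z,-x))
t=[]
for n,(x0,y0) in(("side",(215,110)),("top",(235,105))):
    t.append(cv2.resize(vision.capture(n)["img"][y0:y0+150,x0:x0+100,::-1],None,fx=4,fy=4,interpolation=cv2.INTER_CUBIC))
cv2.imwrite("pics/lift2.png",np.hstack(t))
E
```

```text
10.0 [577.5 -25.2 271.7] [[-0.869, 0.051, 0.492], [0.047, 0.999, -0.021], [-0.492, 0.005, -0.871]] [ 2.4  8.4 -4.6] 18.1239796098017 [-0.3  -0.3   2.04  0.16  0.91 -1.89]
tool shift [ 0.7 -1.8 -0.7]
grasp [568.19719709 -24.81607271 288.26598239] r 184.639855507951 theta 0.8796334409907647
```

View pics/lift2.png

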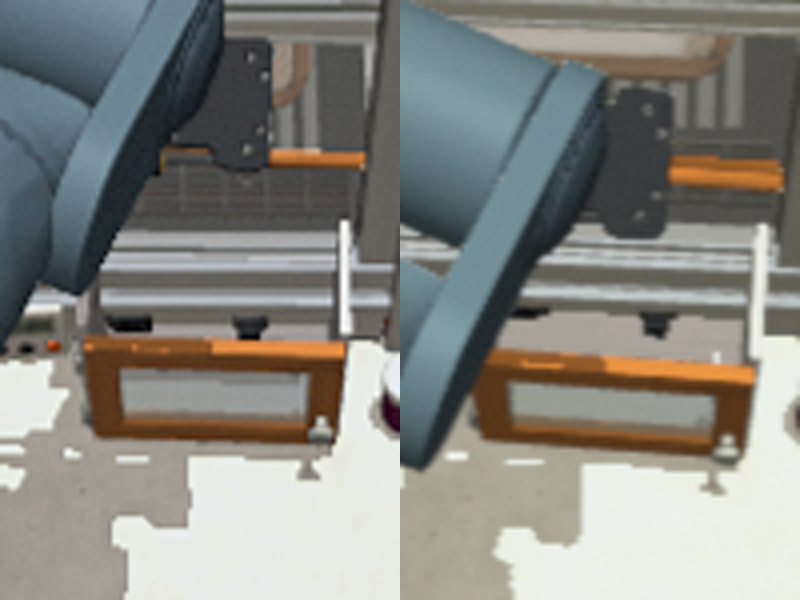

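The lid is almost edge-on in the side view (front edge at row ~158). That camera's ray there slopes about 50°, which agrees with the 0.88 rad from the kinematics, at an unchanged radius of 184.6 mm. The door is shut flush and the hold is steady, so I'm handing in.

```bash
python3 -c "
from bench import job; print(job.job_done())"
```

```text
the job is handed in; nothing more can be done
None
```

The job is handed in at about 10 s of the 48 s. The door was pushed until it met a hard stop and looks shut in the last pictures. The lid is held by its tab at about 0.88 rad (50°), worked out from the arm pose, with a 15 N grip. I made no separate check of where the other items stand, and the hand-in returned no verdict.

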